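Tap the carrier plate true on the floating platen of a mould press

ROBOT

A 7-joint arm with a two-finger parallel gripper is mounted at the origin on the work surface. World frame = base frame: x ahead of the robot, y to its left, z up, the work surface at z = 0. Lengths are in m, angles in rad, forces in N, time in s.
With the tool pointing down it reaches from about 0.4 to 0.875 m from the base axis. Payload 19.3 kg.
Tool frame: the origin (TCP) lies on the centre line of the jaws, within the pads' length; the fingertips stand 8 mm ahead of it and the grasp point (between the pads) lies 11 mm behind it; z points along the fingers, y is the line along which they close (so a half turn about z gives the same grasp; the last joint's range is limited). The gripper opens to 85 mm and grips with 20 to 120 N. Pads are 22 mm wide; open, the fingers measure 114 mm over their backs; the gripper's body (76 mm by 85 mm) begins 54 mm behind the grasp point. The pads swing forward as they close: fully open they stand 13 mm farther back than shut.
Start: joints at [1.035, 0.521, -0.036, 1.599, 0.021, 1.021, -0.113], TCP at [0.281, -0.558, 0.239] pointing down, gripper open.
Joint ranges: [-2.91, 2.91], [-0.3, 2.13], [-1.5, 1.42], [0.17, 2.43], [-1.26, 4.41], [0.16, 1.93], [-2.52, 2.52]. Speed limits (rad/s): [1.89, 1.89, 2.39, 2.39, 3.01, 3.01, 3.01].

INTERFACE

Orientations are given as [roll, pitch, yaw] about the fixed x, y, z axes, in that order (R = Rz(yaw) Ry(pitch) Rx(roll)).
In Python, from workcell import status, grab_frame, camera_params, bot, search_frame, silhouettes gives the robot as it stands.
- The arm moves only by the shell command python3 -m creep 'ROWS' [FORCE]. ROWS is JSON, a list of rows, each a list of 5 numbers: the shift along the tool's x, y, z in units of 60 mm (1.0 is 60 mm), then the turn about the tool's z in units of 8 degrees (1.0 is 8 degrees), then the opening, from 0 (shut) to 1 (fully open). In form: [[x, y, z, twist, hand], ...]. A call has 1 to 5 rows; each row is the pose to reach, as a shift and turn from the pose commanded when the call began, along the tool's axes at that moment; what a row does not reach only later rows make up. A row lasts 1/8 s, in which the tool goes at most 62.5 mm and 10.7 degrees, less where a joint would pass 70% of its speed; a pose out of reach is approached as far as the arm can. A call with a gripper value outside its range is refused whole. The fingers move at their own pace and stop on an object; FORCE is the grip in N (left out, the last holds). Time passes only in rows, so rows that repeat a pose let the fingers close. It gives the time, the measured TCP pose, the force, the opening and the grip force at its end, in the units of the state.
- status.observe(): the state, without advancing time (a new reading comes with each control period).
- grab_frame(name): name is "scene" or "side" or "wrist"; returns the picture (480x640x3 uint8, blue, green, red); there is no depth.
- camera_params(name): a dict with "K" (3x3 intrinsics, pixels), "k1" (the pictures are not rectified: a ray, as slopes to the right and down, at radius r is drawn at 1 + k1 r^2 times it, then the intrinsics apply), "rvec" (rotation vector, rad) and "tvec" (3), from world to camera coordinates, as OpenCV has them; the wrist camera has in their place "tool_from_camera" (4x4, takes a point from camera to tool coordinates, whose origin is the TCP and whose axes are the flange's). Camera axes: x right, y down, z forward; pixel columns grow to the right and rows downward; lengths in m; the calibration is good to about 2 mm. A picture is of the moment at which its call begins: read the wrist's pose just before it. camera_params takes no time and is no camera call.
- bot.job_done(): hands the job in; it is judged then, once.
Trained networks look in the newest picture that a camera, given by its name, has taken for a name from the list of things; names that differ only in an ending like _2 or _b are one class to them, and where a whole thing is asked for, a point or a joint stands for the part that bears it (a point fixed in the world has none). Each returns a list of dicts, best first, with "p" (0 to 1); they miss things now and then, are a little off and sometimes report something else, mostly with a low value. They report only what shows in the picture. A call takes as long as a camera call. They do not tell look-alikes from the thing itself.
- search_frame(camera, name): "extent" ([left, top, right, bottom] as shares, 0 to 1, of the picture: columns of its width, rows of its height, round what is visible of it).
- silhouettes(camera, name): "mask" (480x640 bool, what is visible of it) and "extent" ([left, top, right, bottom] as shares, 0 to 1, of the picture: columns of its width, rows of its height, round what is visible of it).
The state is a dict: "clock": time; "qpos": joint angles; "qd": joint speeds; "joint_efforts": joint torques, N m; "position": TCP position; "tool_rot": TCP orientation; "force": force on the tool from outside, world axes, zero at the start; "moment": the same for the moment, N m; "grip_width": finger opening in m; "finger_force": force on a finger pad.
Only numpy, scipy, OpenCV 4.12 (cv2) and the standard library are available. Lean on these libraries where they do the work, as an engineer would, in place of code of your own. Each camera call takes 0.05 s, during which the arm holds its last target. There are 200 camera calls.

TASK

The mould press lies open, and the steel carrier plate sits crooked and off-centre on its floating lower platen. Nudge the plate gently by its edges, from one side and the other, never from on top and without lifting it, until it lies centred and square in the outline engraved on the platen, with an even margin all round. The silver medallion must stay lying on the middle of the plate; leave everything else where it is.

Things in the scene. Friction and masses are not known exactly. Their poses are not given: they have to be found in the camera images.
- plate: carrier plate, a steel-grey hollow slab of about 0.75 kg: 110 mm along its own x, 150 mm along its own y, 26 mm thick, too wide to grip; origin at the centre of its underside, z up. It lies loose on the platen; weight and friction vary. Its resistance to turning is as if its friction acted about 50 to 60 mm from its centre, so pushes beside the centre turn it as well as shift it.
- mark (a point): centre of the engraved rectangle on the platen's upper face, 65 mm above the bench; x points away from the robot towards the folded-back upper platen, z up. The rectangle's dark lines lie 62 mm from the centre along x and 82 mm along y, so a centred plate shows about 6 mm bare margin on every side; short ticks point outward at the middle of each side. It moves with the platen.
- medallion: round silver medallion, 66 mm across and about 12 mm tall, lying loose on the middle of the plate; origin at the centre of its underside
- press: the press: grey base 290 x 340 mm, fixed to the bench, origin on the bench below the platen's rest centre, x away from the robot. Its upper platen lies folded back behind the lower one: hinge 175 mm beyond the centre at 55 mm height, rising backwards to about 110 mm.
- sprue_cone: small brass cone, 30 mm across and 24 mm tall, standing on a front corner of the platen (bystander); origin under its centre
- steel_block: small dark steel block 30 x 30 x 16 mm on the other front corner of the platen (bystander); origin under its centre
- pliers: pliers with blue grips, about 170 mm long, lying on the bench (bystander)
- handpiece: grey pencil-shaped grinding handpiece, about 155 mm long, lying on the bench (bystander)
- hammer: hammer lying on the bench (bystander)
- jar: glass jar, 60 mm across and 70 mm tall, standing on the bench (bystander)
- bowl_stand: round wooden stand, 100 mm across and 35 mm tall, on the bench (bystander)
- platen: lower platen, flat aluminium, 240 mm along x, 300 mm along y, its top 65 mm above the bench; its origin is 65 mm below the mark. It floats on soft rubber mounts: it gives sideways with about 300 N/m in its x and y, at most 22 mm, does not turn, and springs back when let go; so a pushed plate first rides along with the platen before it slides (at about 2 to 6 N).
There are look-alikes about, which are no part of the job. What is shaped like the plate but purple or red is not meant.

How it is judged:
At the end, for the whole second after the job is handed in: The plate's centre is within 4 mm of the mark and it is square to the outline within 0.05 rad (3 degrees), flat and at rest on the platen, with the medallion lying flat within 12 mm of the plate's middle (horizontal distance between plate and mark below 0.004 m and angle between the x axis of plate and the x axis of mark, either way round below 0.05 rad and angle between each of plate, medallion's own z axis and vertical below 0.05 rad and linear speed of plate below 0.01 m/s and angular speed of plate below 0.1 rad/s and horizontal distance between medallion and plate below 0.012 m); the robot touches nothing.
It fails at once if the plate pushed with more than 20 N (contact force between the fingers and plate above 20 N).
It fails at once if the plate pushed from on top (fingers touching it with the grasp point more than 42 mm above its underside) (contact force between the fingers and plate above 0.5 N and z of the grasp point in the frame of plate above 0.042 m).
It fails at once if the plate lifted or tipped (z of plate in the frame of mark above 0.008 m or angle between plate's own z axis and vertical above 0.12 rad).
It fails at once if the medallion touched by the fingers or slid off the middle of the plate (contact force between the fingers and medallion above 1 N or horizontal distance between medallion and plate above 0.015 m).
It fails at once if a bystander moved by more than 25 mm (distance of any of sprue_cone, steel_block, pliers, handpiece, hammer, jar, bowl_stand from where it was at the start of the episode above 0.025 m).
It also fails if it takes over 72 s, if anything falls off the work surface, if the arm or the gripper's body presses on something with over 40 N, if the wrist force passes 120 N, or if a joint passes its speed limit or range.

## Working session

There is one attempt and no reset: what is moved stays moved. The work goes in short steps, Python scripts to look and compute and a shell command to move; the robot and the scene stay as the last step left them, time stands still between calls to the robot, and variables do not carry over. Pictures are saved under pics/ and viewed, at most 10 in all, crops included, and the job is handed in when it is done.

```bash
mkdir -p pics; ls
python3 - <<'E'
from workcell import *
import cv2
print(status.observe())
for c in ["scene","side"]:
    f=grab_frame(c); cv2.imwrite(f"pics/{c}0.png",f)
    for n in ["plate","medallion","platen"]:
        print(c,n,[(round(d['p'],2),[round(v,3) for v in d['extent']]) for d in search_frame(c,n)])
    print(camera_params(c))
print(camera_params("wrist"))
E
```

```text
pics
{'clock': 0.0, 'qpos': array([ 1.03478904,  0.52203363, -0.03635078,  1.60002434,  0.02122726,
        1.02114294, -0.11282466]), 'qd': array([ 8.02509209e-05, -1.65256162e-04, -4.50187110e-04, -1.16661515e-03,
       -2.85194044e-04,  1.29103734e-03, -1.42395294e-03]), 'joint_efforts': array([ 2.35017542e-04, -9.27105618e+01,  1.98010795e+00, -3.69925976e+01,
        1.78865937e-02,  8.35285900e-03,  1.23938543e-05]), 'position': array([ 0.28052609, -0.55810937,  0.23870742]), 'tool_rot': array([-3.14037455e+00,  1.01357000e-04,  4.65807536e-01]), 'force': array([-0.09861408, -0.20668656,  0.28695706]), 'moment': array([-0.02540183,  0.02912857, -0.04182599]), 'finger_force': 0.0, 'grip_width': 0.08520006487506619}
scene plate [(0.92, [0.282, 0.557, 0.387, 0.645]), (0.7, [0.681, 0.41, 0.799, 0.512]), (0.68, [0.35, 0.413, 0.463, 0.502]), (0.66, [0.817, 0.597, 0.892, 0.681]), (0.62, [0.521, 0.523, 0.652, 0.643])]
scene medallion [(0.87, [0.551, 0.551, 0.601, 0.591])]
scene platen [(0.64, [0.436, 0.488, 0.698, 0.703])]
{'K': array([[620.86065925,   0.        , 325.61363106],
     
[... 691 characters left out ...]
        ]]), 'k1': -0.10397252331321225, 'rvec': array([ 0.73624579, -2.41597323,  1.29722824]), 'tvec': array([0.34961795, 0.20966131, 1.38728976])}
{'K': array([[374.35362778,   0.        , 321.42713816],
       [  0.        , 374.35362778, 240.36896968],
       [  0.        ,   0.        ,   1.        ]]), 'k1': -0.04082592976869657, 'tool_from_camera': array([[-1.31026302e-04, -9.58818187e-01, -2.84020539e-01,
         7.17103487e-02],
       [ 9.99999898e-01, -2.48436993e-04,  3.77365733e-04,
        -1.16903412e-03],
       [-4.32386337e-04, -2.84020461e-01,  9.58818122e-01,
        -1.33852922e-01],
       [ 0.00000000e+00,  0.00000000e+00,  0.00000000e+00,
         1.00000000e+00]])}
```

View pics/scene0.png

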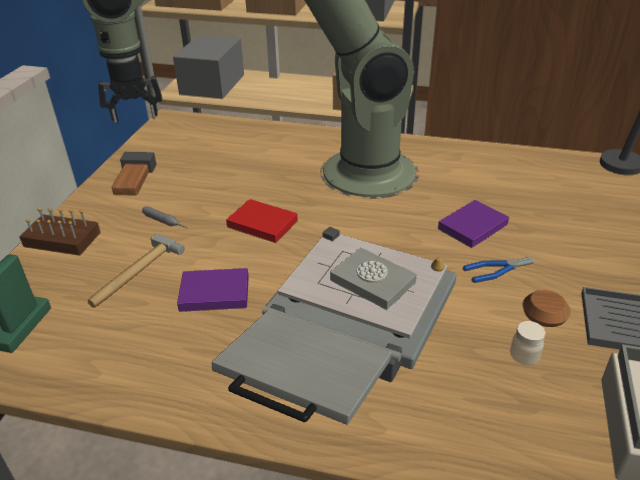

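View pics/side0.png

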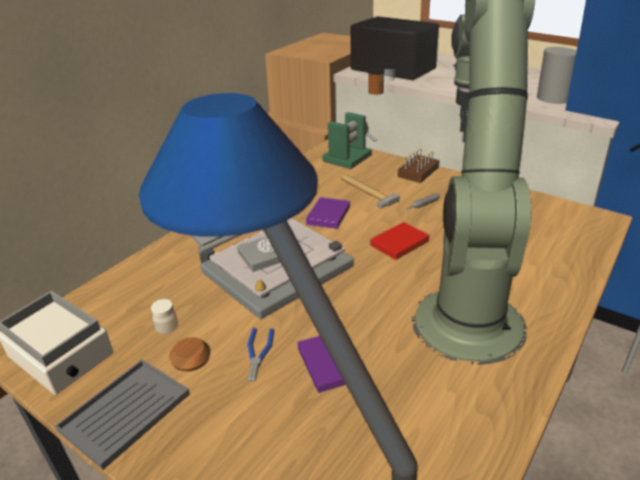

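The plate (grey, centre ~(373,275) in scene) sits crooked on the platen, off to the right of the outline. The side view is largely hidden by the lamp. Now for a metric estimate.

```bash
cat > h.py <<'E'
from workcell import *
import numpy as np, cv2
from scipy.spatial.transform import Rotation as R
def cam(c,s=None):
    p=camera_params(c)
    if 'rvec' in p:
        Rm=cv2.Rodrigues(p['rvec'])[0]; t=np.array(p['tvec']).ravel()
    else:
        s=s or status.observe()
        T=np.eye(4);T[:3,:3]=R.from_euler('xyz',s['tool_rot']).as_matrix();T[:3,3]=s['position']
        T=np.linalg.inv(T@p['tool_from_camera']); Rm=T[:3,:3];t=T[:3,3]
    return p['K'],p['k1'],Rm,t
def proj(C,X):
    K,k,Rm,t=C; X=np.atleast_2d(X)@Rm.T+t; s=X[:,:2]/X[:,2:]
    s=s*(1+k*(s**2).sum(1,keepdims=True)); return s@K[:2,:2].T+K[:2,2]
def unproj(C,uv,z):
    K,k,Rm,t=C; d=(np.atleast_2d(uv)-K[:2,2])/K[0,0]; s=d.copy()
    for _ in range(8): s=d/(1+k*(s**2).sum(1,keepdims=True))
    r=np.c_[s,np.ones(len(s))]@Rm; o=-Rm.T@t
    return o+r*((z-o[2])/r[:,2])[:,None]
E
python3 - <<'E'
from h import *
f=grab_frame("scene");C=cam("scene")
for n in ["plate","medallion","platen","press","sprue_cone","steel_block"]:
    for d in silhouettes("scene",n):
        ys,xs=np.nonzero(d['mask']); 
        z={'plate':.091,'medallion':.1}.get(n,.065)
        P=unproj(C,np.c_[xs,ys],z)
        r=cv2.minAreaRect((P[:,:2]*1000).astype(np.float32))
        print(n,round(d['p'],2),len(xs),xs.mean().round(),ys.mean().round(),np.round(r[0]),np.round(r[1]),round(r[2],1))
# outline tick/corners guessed from picture
print(unproj(C,[[314,237],[453,271],[411,333],[277,290]],.065))
E
```

```text
plate 0.96 1896 262.0 220.0 [ 425. -185.] [154. 129.] 74.9
plate 0.94 2455 373.0 279.0 [573. 111.] [164. 134.] 63.9
plate 0.85 2004 473.0 223.0 [327. 307.] [119. 168.] 55.3
plate 0.62 2763 213.0 290.0 [ 683. -204.] [129. 142.] 17.4
medallion 0.69 2514 373.0 279.0 [583. 113.] [161. 131.] 64.4
medallion 0.63 545 372.0 271.0 [567. 109.] [69. 64.] 12.8
platen 0.88 7260 362.0 286.0 [555.  90.] [305. 249.] 77.1
press 0.97 23999 333.0 335.0 [685.  74.] [339. 516.] 75.6
steel_block 0.63 193 330.0 233.0 [409. -19.] [41. 52.] 71.7
[[ 0.43198697 -0.0534651   0.065     ]
 [ 0.48545084  0.275742    0.065     ]
 [ 0.69384777  0.21002773  0.065     ]
 [ 0.6314713  -0.08356391  0.065     ]]
```

```bash
python3 -m creep '[[0.76,-0.65,0,0,1],[1.52,-1.3,0,0,1],[2.28,-1.95,0,0,1],[3.04,-2.6,0,0,1],[3.8,-3.24,0,0,1]]'
python3 -m creep '[[0.76,-0.65,0,0,1],[1.52,-1.3,0,0,1],[2.28,-1.95,0,0,1],[3.04,-2.6,0,0,1],[3.8,-3.24,0,0,1]]'
python3 -m creep '[[0.7,-0.56,0,1.3,1],[1.34,-1.12,0,2.6,1],[1.34,-1.12,0,3.8,1],[1.34,-1.12,0,5,1],[1.34,-1.12,0,5,1]]'
python3 -m creep '[[0,0,0,0,1],[0,0,0,0,1]]'
python3 - <<'E'
from h import *
s=status.observe();C=cam("wrist",s);f=grab_frame("wrist");cv2.imwrite("pics/w1.png",f)
print(s['position'],s['tool_rot'],s['force'])
for n in ["plate","medallion","platen"]:
    for d in silhouettes("wrist",n):
        ys,xs=np.nonzero(d['mask']); z={'plate':.091,'medallion':.103}.get(n,.065)
        P=unproj(C,np.c_[xs,ys],z); r=cv2.minAreaRect((P[:,:2]*1000).astype(np.float32))
        print(n,round(d['p'],2),np.round(d['extent'],2),np.round(r[0]),np.round(r[1]),round(r[2],1))
E
```

```text
clock: 1.38
position: [0.3976, -0.2806, 0.2396]
tool_rot: [3.141, -0.0, 0.466]
force: [1.3, 0.1, -0.1]
grip_width: 0.0855
finger_force: 0.0
clock: 2.0
position: [0.5141, -0.0044, 0.2396]
tool_rot: [3.141, -0.001, 0.466]
force: [1.1, -1.2, 0.3]
grip_width: 0.0854
finger_force: 0.0
clock: 2.62
position: [0.5551, 0.0901, 0.2393]
tool_rot: [3.141, -0.0, -0.231]
force: [-0.5, -0.0, -0.4]
grip_width: 0.0853
finger_force: 0.0
clock: 2.88
position: [0.5552, 0.0897, 0.2394]
tool_rot: [-3.141, -0.0, -0.23]
force: [-0.1, -0.4, 0.6]
grip_width: 0.0852
finger_force: 0.0
[0.55518466 0.08971616 0.23935363] [-3.14147269e+00 -4.75817914e-05 -2.30428967e-01] [-0.10002724 -0.41738745  0.62252458]
plate 0.87 [0.88 0.04 1.   0.35] [ 597. -142.] [92. 61.] 15.0
plate 0.69 [0.87 0.61 1.   0.81] [ 393. -134.] [82. 97.] 75.7
plate 0.61 [0.31 0.28 0.64 0.64] [560. 109.] [150. 112.] 64.3
plate 0.52 [0.4  0.38 0.54 0.56] [558. 107.] [66. 66.] 14.7
medallion 0.84 [0.4  0.38 0.54 0.56] [561. 105.] [63. 63.] 76.8
platen 0.55 [0.21 0.16 0.82 0.73] [548.  88.] [299. 239.] 77.3
```

View pics/w1.png

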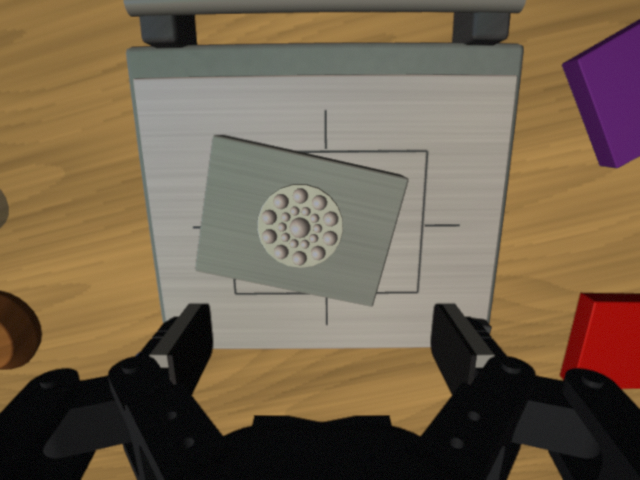

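Clear view: outline corners at (427,151), (418,292), (235,293), ticks at (325,130), (326,310), (440,225). The plate's corners are at (217,135), (407,177), (373,306) and (197,270), so it needs shifting toward −y and turning. Next I'll fit both poses precisely.

```bash
cat > meas.py <<'E'
from h import *
from scipy.optimize import minimize
def rp(p,L):  # local pts (n,2) -> world xy
    c,s=np.cos(p[2]),np.sin(p[2]); return L@np.array([[c,s],[-s,c]])+p[:2]
def samp(img,C,p,L,z):
    uv=proj(C,np.c_[rp(p,L),np.full(len(L),z)]).astype(np.float32)
    return cv2.remap(img,uv[:,0],uv[:,1],cv2.INTER_LINEAR,borderMode=cv2.BORDER_REPLICATE).ravel()
def ring(a,b,n=60):
    t=np.linspace(-.93,.93,n); o=np.ones(n)
    return np.r_[np.c_[o*a,t*b],np.c_[-o*a,t*b],np.c_[t*a,o*b],np.c_[t*a,-o*b]]
def best(f,p0,steps):
    p=np.array(p0,float)
    for st in steps:
        g=np.array(np.meshgrid(*[np.linspace(-1,1,7)*s for s in st])).reshape(3,-1).T+p
        p=g[np.argmin([f(q) for q in g])]
    return minimize(f,p,method='Nelder-Mead',options=dict(initial_simplex=p+np.r_[np.zeros((1,3)),np.diag([.0008,.0008,.004])])).x
def measure(pm=(.55,.09,-.228),pp=None,save=None,camn="wrist"):
    s=status.observe();C=cam(camn,s);f=grab_frame(camn);g=cv2.cvtColor(f,cv2.COLOR_BGR2GRAY).astype(np.float32)
    if pp is None: pp=(.558,.108,np.radians(-25.7))
    uv=proj(C,[[*rp(pp,np.array([[x,y]]))[0],.091] for x in(-.045,.045) for y in(-.05,0,.05)]).astype(int)
    tone=np.median([np.median(g[v-3:v+4,u-3:u+4]) for u,v in uv])
    T=cv2.GaussianBlur((abs(g-tone)<18).astype(np.float32),(0,0),1)
    ins=[ring(.055-d,.075-d) for d in(.002,.005)];out=[ring(.055+d,.075+d) for d in(.002,.005)]
    fp=lambda p:sum(samp(T,C,p,L,.091).mean() for L in out)-sum(samp(T,C,p,L,.091).mean() for L in ins)
    pl=best(fp,pp,[(.012,.012,.12),(.004,.004,.04),(.0015,.0015,.01)])
    # outline: dark lines, with occlusion mask by plate
    M=np.zeros(g.shape,np.uint8); box=np.array([[x*.055,y*.075] for x in(-1,1) for y in(-1,1)])
    pts=np.vstack([proj(C,np.c_[rp(pl,box*1.06),np.full(4,z)]) for z in(.065,.091)])
    cv2.fillConvexPoly(M,cv2.convexHull(pts.astype(np.int32)),1)
    D=np.clip(cv2.blur(g,(9,9))-g,0,25); D[cv2.dilate(M,np.ones((5,5)))>0]=0; D=cv2.GaussianBlur(D,(0,0),.8)
    t=np.linspace(.084,.108,12)
    L=np.r_[ring(.062,.082,120),np.c_[0*t,t],np.c_[0*t,-t],np.c_[t-.02,0*t],np.c_[.02-t,0*t]]
    fm=lambda p:-samp(D,C,p,L,.065).mean()
    mk=best(fm,pm,[(.008,.008,.03),(.003,.003,.01),(.001,.001,.005)])
    c,sn=np.cos(mk[2]),np.sin(mk[2]); d=pl[:2]-mk[:2]
    med=[x for x in search_frame(camn,"medallion")][:1]
    mr=None
    if med:
        e=med[0]['extent'];q=unproj(C,[[(e[0]+e[2])*320,(e[1]+e[3])*240]],.102)[0,:2]-pl[:2]; mr=np.round(q*1000,1)
    print("mark",np.round(mk,4),"plate",np.round(pl,4),"scores",fp(pl).round(2),fm(mk).round(2))
    print("plate rel mark mm:",np.round([1e3*(c*d[0]+sn*d[1]),1e3*(-sn*d[0]+c*d[1])],1),"deg",np.degrees(pl[2]-mk[2]).round(2),"medallion off",mr,"tcp",s['position'].round(4),s['tool_rot'].round(3))
    if save:
        for p,a,b,z,col in((pl,.055,.075,.091,(0,0,255)),(mk,.062,.082,.065,(0,255,0))):
            q=proj(C,np.c_[rp(p,np.array([[a,b],[a,-b],[-a,-b],[-a,b]])),np.full(4,z)])
            cv2.polylines(f,[np.round(q*8).astype(np.int32)],True,col,1,cv2.LINE_AA,3)
        cv2.imwrite(save,f)
    return mk,pl
E
python3 -c "
from meas import *
measure(save='pics/w2.png')"
```

```text
mark [ 0.5473  0.0884 -0.2216] plate [ 0.5584  0.1088 -0.4461] scores -1.72 -9.89
plate rel mark mm: [ 6.4 22.4] deg -12.86 medallion off [ 2.8 -2.9] tcp [0.5552 0.0898 0.2393] [-3.142 -0.    -0.232]
```

View pics/w2.png

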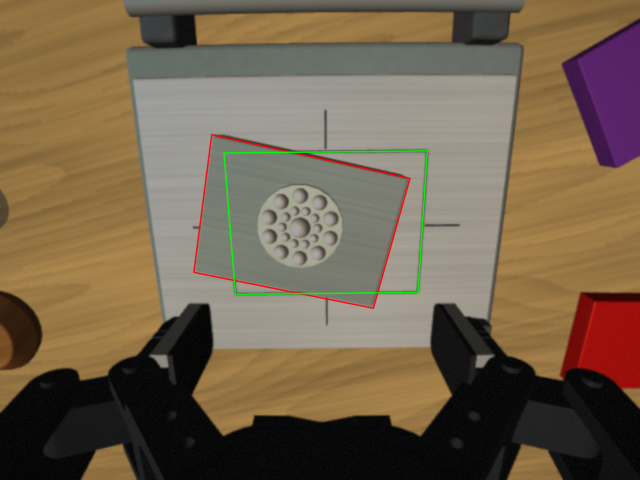

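```bash
python3 -c "
from h import *
print(status.observe()['qpos'].round(2))
C=cam('scene')
print(unproj(C,[[438,270],[331,238]],.066))"
```

```text
[-0.18  0.42 -0.12  1.76  0.06  0.96 -2.12]
[[ 0.49051762  0.24341048  0.066     ]
 [ 0.4282619  -0.01298553  0.066     ]]
```

```bash
python3 -m creep '[[0,-0.8,0,-1.3,0.8],[-0.05,-1.6,0,-2.6,0.8],[-0.1,-2.28,0,-3.9,0.8],[-0.1,-2.28,0,-5.2,0.8],[-0.1,-2.28,0,-6.5,0.8]]' | head -3
python3 -m creep '[[0,0,0,-1.3,0.8],[0,0,0,-2.6,0.8],[0,0,0,-3.9,0.8],[0,0,0,-4.8,0.8],[0,0,0,-4.8,0.8]]' | head -3
python3 - <<'E'
from h import *
s=status.observe();print(s['position'],s['tool_rot'],s['grip_width'],s['qpos'].round(2))
y=s['tool_rot'][2];d=np.array([.581,.2243])-s['position'][:2]
print("units x,y",np.array([d@[np.cos(y),np.sin(y)],d@[np.sin(y),-np.cos(y)]])/.06,"twist",-np.degrees(1.349-y)/8,"z",(s['position'][2]-.075)/.06)
E
```

```text
clock: 3.8
position: [0.5807, 0.2249, 0.2391]
tool_rot: [-3.141, 0.0, 0.682]
clock: 4.42
position: [0.5809, 0.2242, 0.2392]
tool_rot: [-3.141, -0.0, 1.345]
[0.58089681 0.22420629 0.23918322] [-3.14129637e+00 -1.39341772e-04  1.34455617e+00] 0.06838390690267278 [-0.13  0.56 -0.5   1.59  0.29  1.07 -0.93]
units x,y [0.00190774 0.00132562] twist -0.03182655678422092 z 2.736387005197229
```

```bash
python3 -m creep '[[0,0,0.8,0,0.8],[0,0,1.6,0,0.8],[0,0,2.2,0,0.8],[0,0,2.74,0,0.8],[0,0,2.74,0,0.8]]'
python3 -m creep '[[-0.08,0,0,0,0.8],[-0.16,0,0,0,0.8],[-0.24,0,0,0,0.8],[-0.3,0,0,0,0.8],[-0.35,0,0,0,0.8]]'
python3 -m creep '[[-0.04,0,0,0,0.8],[-0.08,0,0,0,0.8],[-0.12,0,0,0,0.8],[-0.16,0,0,0,0.8],[-0.2,0,0,0,0.8]]'
```

```text
clock: 5.05
position: [0.5797, 0.2239, 0.0731]
tool_rot: [-3.139, 0.002, 1.343]
force: [0.5, 0.0, 0.1]
grip_width: 0.0685
finger_force: 0.0
clock: 5.68
position: [0.5762, 0.2037, 0.0751]
tool_rot: [3.141, -0.0, 1.345]
force: [-0.0, 1.1, 0.6]
grip_width: 0.0685
finger_force: 0.0
clock: 6.3
position: [0.5734, 0.1922, 0.0749]
tool_rot: [-3.141, -0.0, 1.345]
force: [-0.3, -0.6, -0.6]
grip_width: 0.068
finger_force: 0.0
```

```bash
python3 -m creep '[[-0.03,0,0,0,0.8],[-0.06,0,0,0,0.8],[-0.09,0,0,0,0.8],[-0.12,0,0,0,0.8],[-0.15,0,0,0,0.8]]'
python3 -c "
from h import *
cv2.imwrite('pics/s3.png',cv2.resize(grab_frame('scene')[180:360,230:500],None,fx=2.5,fy=2.5))"
```

```text
clock: 6.92
position: [0.5714, 0.1836, 0.0749]
tool_rot: [3.142, -0.0, 1.346]
force: [0.3, 3.7, -0.2]
grip_width: 0.0685
finger_force: 1.0
```

View pics/s3.png

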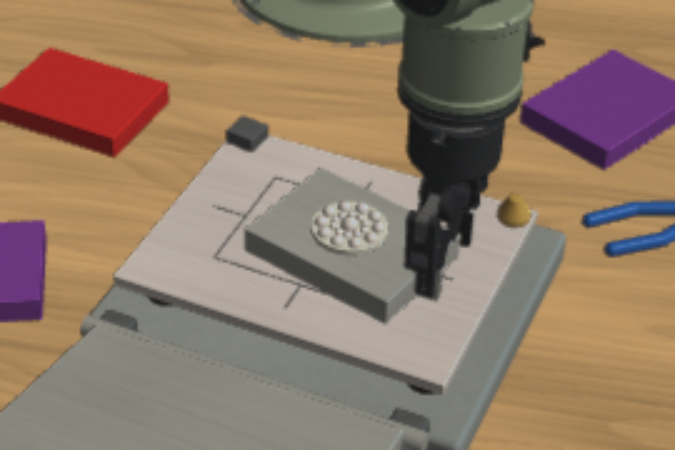

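The fingers have just met the plate's left edge (force 3.7 N); the cone stands clear at right. I'll keep pushing in small steps.

```bash
python3 -m creep '[[-0.03,0,0,0,0.8],[-0.06,0,0,0,0.8],[-0.09,0,0,0,0.8],[-0.12,0,0,0,0.8],[-0.15,0,0,0,0.8]]'
python3 -m creep '[[-0.03,0,0,0,0.8],[-0.06,0,0,0,0.8],[-0.09,0,0,0,0.8],[-0.12,0,0,0,0.8],[-0.15,0,0,0,0.8]]'
python3 - <<'E'
from h import *
f=grab_frame('scene')
for d in silhouettes("scene","platen")[:1]+silhouettes("scene","plate"):
    ys,xs=np.nonzero(d['mask']);print(d['p'],xs.mean(),ys.mean(),len(xs))
cv2.imwrite('pics/s4.png',cv2.resize(f[180:360,230:500],None,fx=2.5,fy=2.5))
E
```

```text
clock: 7.6
position: [0.5694, 0.1748, 0.0749]
tool_rot: [3.142, -0.0, 1.346]
force: [1.2, 3.4, -0.6]
grip_width: 0.0684
finger_force: 2.1
clock: 8.22
position: [0.5674, 0.1658, 0.0749]
tool_rot: [3.142, -0.0, 1.345]
force: [0.5, 5.1, 0.7]
grip_width: 0.0685
finger_force: 2.5
0.88 353.08001808318267 285.8292646172393 6636
0.95 213.09016684416045 289.662051828186 2817
0.77 357.53962818003913 276.6590019569472 2044
0.58 262.05311542390194 220.36567926455567 1958
0.56 472.8965163934426 223.37090163934425 1952
```

View pics/s4.png

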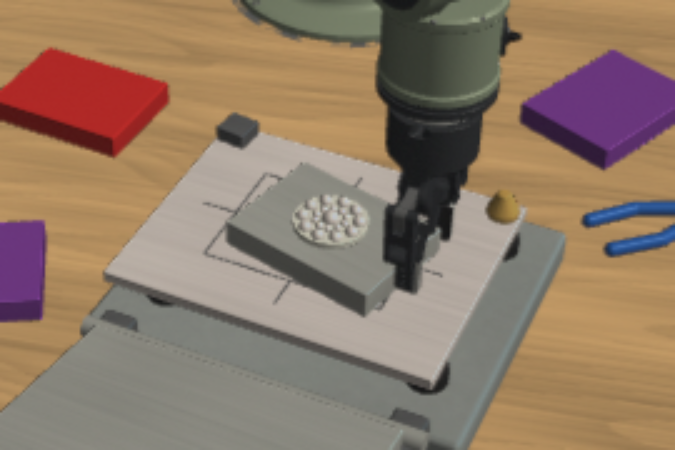

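The plate is starting to slide and turn on the shifted platen, and the cone and block ride along. I'll push a little further, then back off and measure.

```bash
python3 -m creep '[[-0.03,0,0,0,0.8],[-0.06,0,0,0,0.8],[-0.09,0,0,0,0.8],[-0.12,0,0,0,0.8],[-0.15,0,0,0,0.8]]'
python3 -m creep '[[0.05,0,0,0,0.8],[0.15,0,0,0,0.8],[0.3,0,0,0,0.8],[0.5,0,0,0,0.8],[0.7,0,0,0,0.8]]'|head -2
python3 -m creep '[[0.2,0,-0.8,0,0.8],[0,0,-1.6,0,0.8],[-0.5,0,-2.4,0,0.8],[-1,0,-2.7,0,0.8],[-1.5,0,-2.7,0,0.8]]' |head -2
python3 -m creep '[[0,0,0,0,0.8],[0,0,0,0,0.8]]' |head -2
python3 -c "
from meas import *
measure((.5473,.0884,-.2216),(.552,.098,-.32),save='pics/w5.png')"
```

```text
clock: 9.0
position: [0.5654, 0.157, 0.0749]
tool_rot: [-3.142, -0.0, 1.345]
force: [0.6, 4.3, -0.0]
grip_width: 0.0683
finger_force: 2.6
clock: 9.62
position: [0.5749, 0.1991, 0.0748]
clock: 10.25
position: [0.5551, 0.1103, 0.2386]
clock: 10.5
position: [0.5548, 0.1113, 0.2369]
mark [ 0.5474  0.0885 -0.2241] plate [ 0.5554  0.0941 -0.4622] scores -1.82 -6.82
plate rel mark mm: [6.6 7.2] deg -13.64 medallion off [ 0.1 -0.2] tcp [0.5548 0.1113 0.2369] [-3.141 -0.     1.346]
```

View pics/w5.png

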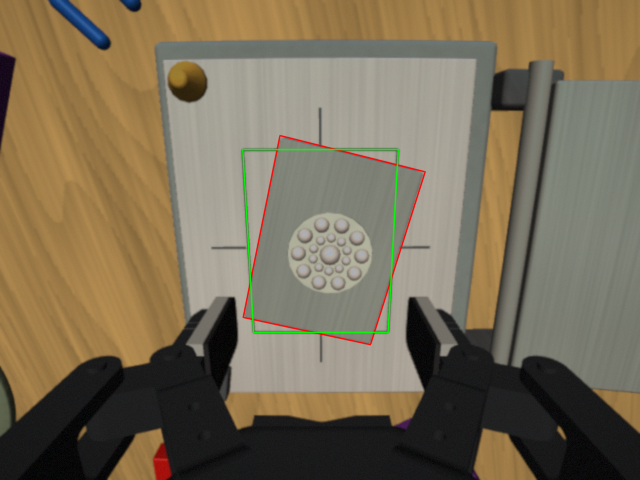

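The medallion is centred and y is improved, but the plate did not turn (−13.6°). The near finger missed its corner, which is at (280,137) in this view. I'll use a shut-finger poke on the far (+x) edge near its +y corner at (425,172), which gives the turn and the −x shift together.

```bash
python3 -m creep '[[0.3,0.8,0,1.3,0],[0.57,1.69,0,2.6,0],[0.57,1.69,0,3.9,0],[0.57,1.69,0,5.2,0],[0.57,1.69,0,6.5,0]]' | head -3
python3 -m creep '[[0,0,0,1.3,0],[0,0,0,2.6,0],[0,0,0,3.9,0],[0,0,0,4.73,0],[0,0,0,4.73,0]]' | head -3
python3 - <<'E'
from h import *
s=status.observe();print(s['position'],s['tool_rot'],s['grip_width'],s['qpos'].round(2))
y=s['tool_rot'][2];d=np.array([.6616,.1221])-s['position'][:2]
print("units x,y",np.array([d@[np.cos(y),np.sin(y)],d@[np.sin(y),-np.cos(y)]])/.06,"twist",-np.degrees(-.2225-y)/8,"z",(s['position'][2]-.079)/.06)
E
```

```text
clock: 11.22
position: [0.6611, 0.1222, 0.2363]
tool_rot: [-3.141, 0.001, 0.433]
clock: 11.85
position: [0.6611, 0.1222, 0.2365]
tool_rot: [3.141, 0.0, -0.221]
[0.66105948 0.12218318 0.23654893] [ 3.14139815e+00  3.74370415e-04 -2.20544887e-01] 7.615049233467702e-05 [-0.2   0.6  -0.11  1.46  0.07  1.08 -2.12]
units x,y [ 0.00909378 -0.00061797] twist 0.014002465893658445 z 2.6258154470700004
```

```bash
python3 -m creep '[[0,0,0.8,0,0],[0,0,1.6,0,0],[0,0,2.2,0,0],[0,0,2.5,0,0],[0,0,2.62,0,0]]'|sed -n 2,4p
python3 -m creep '[[-0.05,0,0,0,0],[-0.1,0,0,0,0],[-0.15,0,0,0,0],[-0.2,0,0,0,0],[-0.25,0,0,0,0]]'|sed -n 2,4p
python3 -m creep '[[-0.03,0,0,0,0],[-0.06,0,0,0,0],[-0.09,0,0,0,0],[-0.12,0,0,0,0],[-0.15,0,0,0,0]]'|sed -n 2,4p
python3 -m creep '[[-0.03,0,0,0,0],[-0.06,0,0,0,0],[-0.09,0,0,0,0],[-0.12,0,0,0,0],[-0.15,0,0,0,0]]'|sed -n 2,4p
```

```text
position: [0.6612, 0.1213, 0.0793]
tool_rot: [3.142, 0.001, -0.221]
force: [-0.4, 0.1, -0.2]
position: [0.6465, 0.1244, 0.0799]
tool_rot: [-3.141, -0.0, -0.223]
force: [3.6, -1.1, 1.1]
position: [0.6379, 0.1263, 0.0798]
tool_rot: [-3.141, -0.0, -0.223]
force: [2.4, -1.0, 1.3]
position: [0.6289, 0.1284, 0.0798]
tool_rot: [-3.141, -0.0, -0.223]
force: [4.2, -0.3, 1.5]
```

```bash
python3 -m creep '[[0.05,0,0,0,0],[0.15,0,0,0,0],[0.3,0,0,0,0],[0.45,0,0,0,0],[0.5,0,0,0,0]]'|sed -n 2p
python3 -m creep '[[0,0,-0.8,0,0],[-0.4,0,-1.6,0,0],[-0.8,0,-2.4,0,0],[-1.2,0,-2.62,0,0],[-1.2,0,-2.62,0,0]]' |sed -n 2p
python3 -m creep '[[0,0,0,0,0],[0,0,0,0,0]]' |sed -n 2p
python3 -c "
from meas import *
measure((.5473,.0884,-.2226),(.55,.094,-.36),save='pics/w6.png')"
```

```text
position: [0.6588, 0.1214, 0.0795]
position: [0.5875, 0.1383, 0.2385]
position: [0.5882, 0.1373, 0.2359]
mark [ 0.5473  0.0884 -0.2227] plate [ 0.5523  0.0941 -0.4173] scores -1.56 -5.23
plate rel mark mm: [3.7 6.7] deg -11.16 medallion off [ 3.4 -2.8] tcp [0.5882 0.1373 0.2359] [ 3.141e+00  1.000e-03 -2.230e-01]
```

View pics/w6.png

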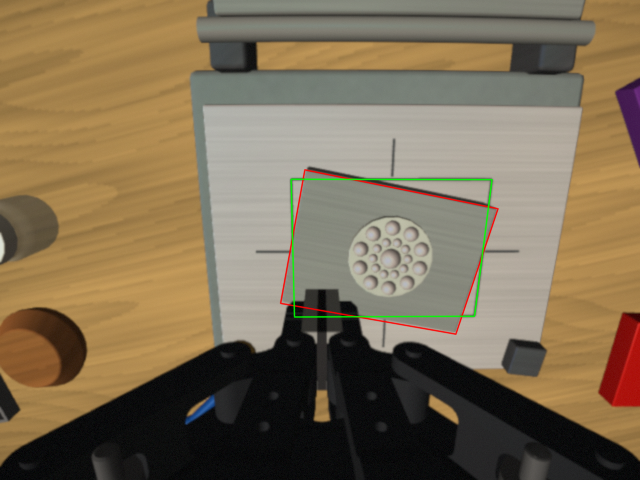

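The plate turned and moved the right way, in the expected ratio. I'll repeat this poke further.

```bash
python3 -m creep '[[0.8,-0.05,0,0,0],[1.1,-0.09,0.6,0,0],[1.1,-0.09,1.4,0,0],[1.1,-0.09,2.2,0,0],[1.1,-0.09,2.5,0,0]]'|sed -n 2,4p
python3 -m creep '[[0,0,0.12,0,0],[-0.04,0,0.12,0,0],[-0.08,0,0.12,0,0],[-0.13,0,0.12,0,0],[-0.18,0,0.12,0,0]]'|sed -n 2,4p
python3 -m creep '[[-0.04,0,0,0,0],[-0.08,0,0,0,0],[-0.12,0,0,0,0],[-0.16,0,0,0,0],[-0.2,0,0,0,0]]'|sed -n 2,4p
python3 -m creep '[[-0.04,0,0,0,0],[-0.08,0,0,0,0],[-0.12,0,0,0,0],[-0.16,0,0,0,0],[-0.2,0,0,0,0]]'|sed -n 2,4p
python3 -m creep '[[0.05,0,0,0,0],[0.15,0,0,0,0],[0.3,0,0,0,0],[0.45,0,0,0,0],[0.55,0,0,0,0]]'|sed -n 2p
python3 -m creep '[[0,0,-0.8,0,0],[-0.5,0,-1.6,0,0],[-1.2,0,-2.4,0,0],[-1.8,0,-2.62,0,0],[-1.8,0,-2.62,0,0]]' |sed -n 2p
python3 -m creep '[[0,0,0,0,0],[0,0,0,0,0]]' |sed -n 2p
python3 -c "
from meas import *
measure((.5473,.0884,-.2226),(.547,.094,-.31),save='pics/w7.png')"
```

```text
position: [0.6523, 0.1279, 0.0839]
tool_rot: [3.14, 0.004, -0.223]
force: [0.5, 0.3, 0.3]
position: [0.6432, 0.1308, 0.0803]
tool_rot: [-3.141, -0.001, -0.223]
force: [1.4, -1.0, 0.6]
position: [0.6315, 0.1333, 0.0799]
tool_rot: [-3.141, -0.001, -0.223]
force: [4.2, -1.0, 1.9]
position: [0.6197, 0.1362, 0.0799]
tool_rot: [-3.141, -0.0, -0.223]
force: [5.9, -1.3, 4.4]
position: [0.6523, 0.1283, 0.0794]
position: [0.5453, 0.1535, 0.2387]
position: [0.5469, 0.1521, 0.2362]
mark [ 0.5473  0.0882 -0.2199] plate [ 0.5489  0.0942 -0.3579] scores -1.73 -4.93
plate rel mark mm: [0.3 6.2] deg -7.9 medallion off [ 4.2 -2.1] tcp [0.5469 0.1521 0.2362] [ 3.141e+00  1.000e-03 -2.230e-01]
```

```bash
python3 -m creep '[[-0.36,-0.75,0,-1.3,0],[-0.36,-0.75,0,-2.6,0],[-0.36,-0.75,0,-3.9,0],[-0.36,-0.75,0,-5.2,0],[-0.36,-0.75,0,-6.5,0]]'|sed -n 2,3p
python3 -m creep '[[0,0,0,-1.3,0],[0,0,0,-2.6,0],[0,0,0,-3.9,0],[0,0,0,-4.75,0],[0,0,0,-4.75,0]]'|sed -n 2,3p
python3 -m creep '[[0,0,0.7,0,0],[0,0,1.4,0,0],[0,0,2.1,0,0],[0,0,2.45,0,0],[0,0,2.57,0,0]]'|sed -n 2,4p
```

```text
position: [0.5356, 0.201, 0.2364]
tool_rot: [-3.141, 0.001, 0.691]
position: [0.5356, 0.2009, 0.2364]
tool_rot: [-3.141, 0.0, 1.347]
position: [0.5349, 0.201, 0.0814]
tool_rot: [-3.14, 0.001, 1.346]
force: [-0.1, 0.6, -0.2]
```

```bash
python3 -m creep '[[-0.04,0,0,0,0],[-0.08,0,0,0,0],[-0.12,0,0,0,0],[-0.16,0,0,0,0],[-0.2,0,0,0,0]]'|sed -n 2,4p
python3 -m creep '[[-0.04,0,0,0,0],[-0.08,0,0,0,0],[-0.12,0,0,0,0],[-0.16,0,0,0,0],[-0.2,0,0,0,0]]'|sed -n 2,4p
python3 -m creep '[[-0.04,0,0,0,0],[-0.08,0,0,0,0],[-0.08,0,0,0,0]]'|sed -n 2,4p
python3 -m creep '[[0.05,0,0,0,0],[0.15,0,0,0,0],[0.3,0,0,0,0],[0.4,0,0,0,0],[0.5,0,0,0,0]]'|sed -n 2p
python3 -m creep '[[0,0,-0.8,0,0],[0,0,-1.6,0,0],[0,0,-2.4,0,0],[0,0,-2.57,0,0],[0,0,-2.57,0,0]]' |sed -n 2p
python3 -m creep '[[-0.8,-0.3,0,0,0],[-1.2,-0.6,0,0,0],[-1.2,-0.6,0,0,0]]' |sed -n 2p
python3 -c "
from meas import *
measure((.5473,.0884,-.2226),(.549,.09,-.31),save='pics/w8.png')"
```

```text
position: [0.5328, 0.1895, 0.083]
tool_rot: [3.141, -0.0, 1.348]
force: [0.9, 0.1, 1.1]
position: [0.5301, 0.1779, 0.0828]
tool_rot: [3.141, -0.001, 1.348]
force: [0.1, 4.4, 3.4]
position: [0.5291, 0.1731, 0.0828]
tool_rot: [3.141, -0.0, 1.348]
force: [1.0, 4.7, 2.2]
position: [0.5356, 0.2027, 0.0825]
position: [0.5357, 0.2023, 0.2369]
position: [0.4831, 0.1383, 0.2356]
mark [ 0.5474  0.0886 -0.2194] plate [ 0.5492  0.0942 -0.3513] scores -1.37 -4.18
plate rel mark mm: [0.5 5.9] deg -7.56 medallion off [-1.6  1.4] tcp [0.4831 0.1383 0.2356] [-3.140e+00  2.000e-03  1.347e+00]
```

View pics/w8.png

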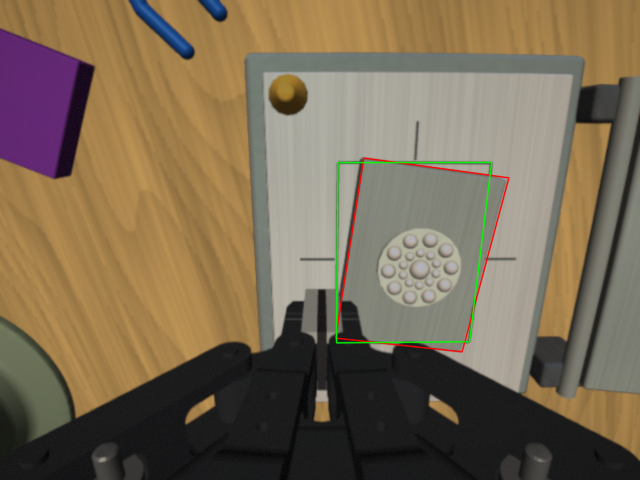

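Barely slid that time: the spring took up the travel, and the green/red overlays fit well. I'll repeat it 9–10 mm deeper.

```bash
python3 -m creep '[[0.8,0.4,0,0,0],[1.09,0.63,0,0,0],[1.09,0.63,0.8,0,0],[1.09,0.63,1.6,0,0],[1.09,0.63,2.4,0,0]]'|sed -n 2,3p
python3 -m creep '[[0,0,0.16,0,0],[-0.05,0,0.16,0,0],[-0.1,0,0.16,0,0],[-0.15,0,0.16,0,0],[-0.2,0,0.16,0,0]]'|sed -n 2,4p
python3 -m creep '[[-0.04,0,0,0,0],[-0.08,0,0,0,0],[-0.12,0,0,0,0],[-0.16,0,0,0,0],[-0.2,0,0,0,0]]'|sed -n 2,4p
python3 -m creep '[[-0.04,0,0,0,0],[-0.08,0,0,0,0],[-0.12,0,0,0,0]]'|sed -n 2,4p
python3 -m creep '[[0.05,0,0,0,0],[0.15,0,0,0,0],[0.3,0,0,0,0],[0.45,0,0,0,0],[0.55,0,0,0,0]]'|sed -n 2p
python3 -m creep '[[0,0,-0.8,0,0],[0,0,-1.6,0,0],[0,0,-2.4,0,0],[0,0,-2.56,0,0],[0,0,-2.56,0,0]]' |sed -n 2p
python3 -m creep '[[-0.8,-0.3,0,0,0],[-1.2,-0.6,0,0,0],[-1.2,-0.6,0,0,0]]' |sed -n 2p
python3 -c "
from meas import *
measure((.5473,.0884,-.2216),(.549,.09,-.31),save='pics/w9.png')
print(status.observe()['clock'])"
```

```text
position: [0.5358, 0.1964, 0.0904]
tool_rot: [-3.141, -0.0, 1.349]
position: [0.5338, 0.1838, 0.0842]
tool_rot: [3.14, -0.001, 1.348]
force: [-0.2, 2.1, 1.8]
position: [0.5307, 0.1724, 0.0834]
tool_rot: [3.141, -0.001, 1.348]
force: [0.9, 5.2, 4.8]
position: [0.5291, 0.1655, 0.0835]
tool_rot: [3.141, -0.001, 1.349]
force: [0.4, 5.9, 3.7]
position: [0.5363, 0.198, 0.0831]
position: [0.5364, 0.1972, 0.237]
position: [0.4839, 0.1333, 0.2357]
mark [ 0.5473  0.0886 -0.2209] plate [ 0.5485  0.0909 -0.3181] scores -1.43 -5.24
plate rel mark mm: [0.7 2.5] deg -5.57 medallion off [-1.6  1.9] tcp [0.4839 0.1333 0.2357] [-3.140e+00  2.000e-03  1.347e+00]
29.25
```

```bash
python3 -m creep '[[0.8,0.4,0,0,0],[1.14,0.58,0,0,0],[1.14,0.58,0.8,0,0],[1.14,0.58,1.6,0,0],[1.14,0.58,2.4,0,0]]'|sed -n 2,3p
python3 -m creep '[[0,0,0.16,0,0],[-0.05,0,0.16,0,0],[-0.1,0,0.16,0,0],[-0.15,0,0.16,0,0],[-0.2,0,0.16,0,0]]'|sed -n 2,4p
python3 -m creep '[[-0.04,0,0,0,0],[-0.08,0,0,0,0],[-0.12,0,0,0,0],[-0.16,0,0,0,0],[-0.2,0,0,0,0]]'|sed -n 2,4p
python3 -m creep '[[-0.04,0,0,0,0],[-0.08,0,0,0,0],[-0.11,0,0,0,0]]'|sed -n 2,4p
python3 -m creep '[[0.05,0,0,0,0],[0.15,0,0,0,0],[0.3,0,0,0,0],[0.45,0,0,0,0],[0.55,0,0,0,0]]'|sed -n 2p
python3 -m creep '[[0,0,-0.8,0,0],[0,0,-1.6,0,0],[0,0,-2.4,0,0],[0,0,-2.56,0,0],[0,0,-2.56,0,0]]' |sed -n 2p
python3 -m creep '[[-0.3,0.8,0,1.3,0],[-0.6,1.4,0,2.6,0],[-0.6,1.4,0,3.9,0],[-0.6,1.4,0,5.2,0],[-0.6,1.4,0,6.5,0]]' |sed -n 2p
python3 -m creep '[[0,0,0,1.3,0],[0,0,0,2.6,0],[0,0,0,3.9,0],[0,0,0,4.75,0],[0,0,0,4.75,0]]' |sed -n 2,3p
python3 -c "
from meas import *
measure((.5473,.0884,-.2216),(.549,.09,-.28),save='pics/w10.png')
print(status.observe()['clock'])"
```

```text
position: [0.5343, 0.1949, 0.0905]
tool_rot: [-3.141, -0.0, 1.349]
position: [0.5322, 0.1823, 0.0842]
tool_rot: [3.14, -0.001, 1.348]
force: [0.4, 2.2, 1.5]
position: [0.5291, 0.1708, 0.0834]
tool_rot: [3.141, -0.001, 1.348]
force: [1.1, 4.3, 3.0]
position: [0.5276, 0.1644, 0.0834]
tool_rot: [3.141, -0.001, 1.348]
force: [1.4, 6.1, 3.5]
position: [0.5349, 0.1971, 0.0832]
position: [0.5349, 0.1963, 0.2369]
position: [0.6082, 0.1424, 0.2347]
position: [0.6083, 0.1427, 0.2352]
tool_rot: [3.14, 0.002, -0.222]
mark [ 0.5477  0.0884 -0.224 ] plate [ 0.548   0.0886 -0.2877] scores -1.45 -6.21
plate rel mark mm: [0.3 0.3] deg -3.65 medallion off [ 3.6 -2.7] tcp [0.6083 0.1427 0.2352] [ 3.14e+00  2.00e-03 -2.22e-01]
34.1
```

Nearly there: (0.3, 0.3) mm and −3.65°. One more −x/+x pair will remove the angle.

```bash
python3 -m creep '[[0.58,0.09,0,0,0],[0.58,0.09,0.8,0,0],[0.58,0.09,1.6,0,0],[0.58,0.09,2.3,0,0],[0.58,0.09,2.57,0,0]]'|sed -n 2,3p
python3 -m creep '[[0,0,0,0,0],[-0.05,0,0,0,0],[-0.1,0,0,0,0],[-0.15,0,0,0,0],[-0.2,0,0,0,0]]'|sed -n 2,4p
python3 -m creep '[[-0.04,0,0,0,0],[-0.08,0,0,0,0],[-0.12,0,0,0,0],[-0.16,0,0,0,0],[-0.2,0,0,0,0]]'|sed -n 2,4p
python3 -m creep '[[-0.04,0,0,0,0],[-0.08,0,0,0,0],[-0.13,0,0,0,0]]'|sed -n 2,4p
python3 -m creep '[[0.05,0,0,0,0],[0.15,0,0,0,0],[0.3,0,0,0,0],[0.45,0,0,0,0],[0.55,0,0,0,0]]'|sed -n 2p
python3 -m creep '[[0,0,-0.8,0,0],[0,0,-1.6,0,0],[0,0,-2.4,0,0],[-0.5,0,-2.57,0,0],[-0.5,0,-2.57,0,0]]' |sed -n 2p
python3 -c "
from meas import *
measure((.5473,.0884,-.2216),(.549,.09,-.26),save='pics/w11.png')
print(status.observe()['clock'])"
```

```text
position: [0.6404, 0.1294, 0.0801]
tool_rot: [3.14, 0.003, -0.221]
position: [0.63, 0.1325, 0.0832]
tool_rot: [-3.141, -0.001, -0.222]
force: [2.2, -1.2, 1.2]
position: [0.6184, 0.135, 0.0828]
tool_rot: [-3.141, -0.001, -0.223]
force: [4.8, -1.4, 2.8]
position: [0.6106, 0.1369, 0.0828]
tool_rot: [-3.141, -0.0, -0.223]
force: [4.3, -0.1, 2.4]
position: [0.6433, 0.1292, 0.0825]
position: [0.6128, 0.1368, 0.2383]
mark [ 0.5472  0.0888 -0.221 ] plate [ 0.5448  0.0887 -0.2445] scores -1.31 -7.73
plate rel mark mm: [-2.4 -0.6] deg -1.34 medallion off [ 6.4 -2.2] tcp [0.6128 0.1368 0.2383] [-3.141e+00 -1.000e-03 -2.210e-01]
37.7
```

```bash
python3 -m creep '[[-0.7,0.6,0,0,0],[-1.4,1.2,0,0,0],[-2.0,1.8,0,0,0],[-2.25,2.04,0,0,0],[-2.25,2.04,0,0,0]]'|sed -n 2,3p
python3 -m creep '[[0,0,0.8,0,0],[0,0,1.6,0,0],[0,0,2.3,0,0],[0,0,2.6,0,0],[0,0,2.6,0,0]]'|sed -n 2,4p
python3 -c "
from h import *
s=status.observe();d=s['position'][:2]-np.array([.5473,.0886]);c,n=np.cos(-.2216),np.sin(-.2216);print((c*d[0]+n*d[1])*1e3,(-n*d[0]+c*d[1])*1e3,s['qpos'].round(2))"
```

```text
position: [0.4546, 0.0455, 0.2368]
tool_rot: [3.141, 0.0, -0.224]
position: [0.4548, 0.0468, 0.0794]
tool_rot: [3.141, 0.003, -0.222]
force: [-0.7, -0.6, 1.0]
-81.069267343978 -61.08934502981636 [-0.15  0.53 -0.11  2.15  0.12  0.47 -2.14]
```

Now 29.5 mm of +x travel (0.49 units).

```bash
python3 -m creep '[[0.04,0,0,0,0],[0.08,0,0,0,0],[0.12,0,0,0,0],[0.16,0,0,0,0],[0.2,0,0,0,0]]'|sed -n 2,4p
python3 -m creep '[[0.04,0,0,0,0],[0.08,0,0,0,0],[0.12,0,0,0,0],[0.16,0,0,0,0],[0.2,0,0,0,0]]'|sed -n 2,4p
python3 -m creep '[[0.04,0,0,0,0],[0.09,0,0,0,0],[0.09,0,0,0,0]]'|sed -n 2,4p
python3 -m creep '[[-0.05,0,0,0,0],[-0.12,0,0,0,0],[-0.25,0,0,0,0],[-0.4,0,0,0,0],[-0.5,0,0,0,0]]'|sed -n 2p
python3 -m creep '[[0,0,-0.8,0,0],[0,0,-1.6,0,0],[0,0,-2.4,0,0],[0,0,-2.6,0,0],[0,0,-2.6,0,0]]' |sed -n 2p
python3 -m creep '[[0.7,-0.3,0,0,1],[1.4,-0.6,0,0,1],[1.7,-0.9,0,0,1],[1.7,-0.9,0,0,1],[1.7,-0.9,0,0,1]]' |sed -n 2p
python3 -c "
from meas import *
mk,pl=measure((.5473,.0884,-.2216),(.546,.089,-.22),save='pics/w12.png')
C=cam('wrist')
for d in silhouettes('wrist','medallion'):
    ys,xs=np.nonzero(d['mask']);P=unproj(C,np.c_[xs,ys],.1)[:,:2];(c,r)=cv2.minEnclosingCircle((P*1000).astype(np.float32));print(d['p'],P.mean(0)-pl[:2],np.array(c)-pl[:2]*1000,r)
print(status.observe()['clock'])"
```

```text
position: [0.4668, 0.0439, 0.081]
tool_rot: [-3.141, -0.0, -0.223]
force: [-0.8, -0.1, -0.2]
position: [0.4782, 0.0412, 0.0809]
tool_rot: [3.141, 0.0, -0.223]
force: [-3.9, 0.4, 2.7]
position: [0.4836, 0.04, 0.0808]
tool_rot: [3.142, 0.0, -0.223]
force: [-4.2, 0.4, 4.1]
position: [0.4537, 0.0469, 0.081]
position: [0.4543, 0.0467, 0.2371]
position: [0.5647, 0.0765, 0.2355]
mark [ 0.5471  0.0884 -0.223 ] plate [ 0.5469  0.09   -0.2199] scores -1.74 -5.96
plate rel mark mm: [-0.5  1.6] deg 0.18 medallion off [ 5.  -6.5] tcp [0.5647 0.0765 0.2355] [ 3.14e+00  2.00e-03 -2.23e-01]
0.97 [ 0.00302476 -0.00481753] [ 2.30694122 -4.71085388] 32.78786849975586
42.6
```

View pics/w12.png

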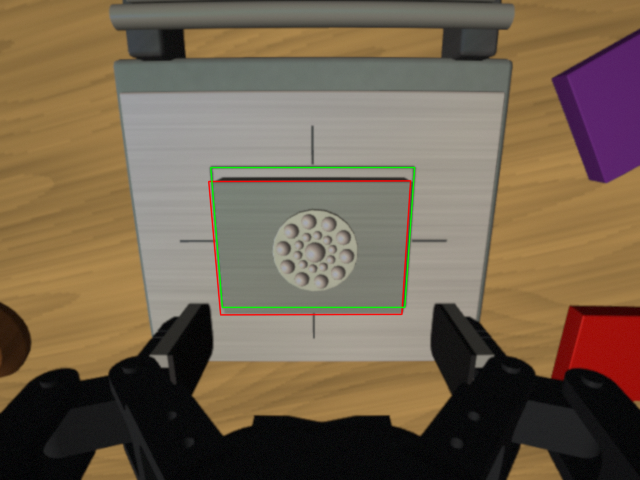

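The plate is square and about centred. The red fit looks about 2 mm off toward the left edge, so I'll check the edges numerically.

Run:
```python
from meas import *
s=status.observe();C=cam("wrist",s);g=cv2.cvtColor(grab_frame("wrist"),cv2.COLOR_BGR2GRAY).astype(np.float32)
mk=np.array([.5472,.0885,-.2225])
def prof(axis,side,z,lo,hi,across):
    t=np.arange(lo,hi,.001);out=[]
    for v in t:
        L=np.array([[side*v,a] if axis==0 else [a,side*v] for a in across]);out.append(np.median(samp(g,C,mk,L,z)))
    return np.round(out).astype(int)
for ax,nm,h,l in((0,'x',.055,.062),(1,'y',.075,.082)):
  for sd in(1,-1):
    ac=np.linspace(-.05,.05,41) if ax==0 else np.linspace(-.045,.04,41)
    print(nm,sd,'top from',round(h-.008,3),prof(ax,sd,.091,h-.008,h+.009,ac),'line from',round(l-.004,3),prof(ax,sd,.065,l-.004,l+.005,ac))
```

```text
x 1 top from 0.047 [126 126 126 126 125 126 115  86  49  40  87 142 159 160 158 156 148] line from 0.058 [158 157 154 129  88 109 148 158 160 160]
x -1 top from 0.047 [119 118 118 118 120 121 123 133 151 160 161 163 163 162 161 160 159] line from 0.058 [118 118 119 118 118 118 120 121 122 126]
y 1 top from 0.067 [123 123 123 123 123 123 115  97 115 148 156 157 156 156 156 156 156] line from 0.078 [123 123 121 105  98 128 152 156 156 157]
y -1 top from 0.067 [122 122 122 122 122 122 115  91  69  89 131 152 155 155 155 154 154] line from 0.078 [122 117  98  72  76 113 145 154 154 155]
```

Measured edge positions put the plate centre at about (−0.5, 0) mm and square, with the medallion about 4 mm off its middle. The hand is clear, so I'm handing in.

```bash
python3 -c "
from workcell import *
print(bot.job_done())"
```

```text
the job is handed in; nothing more can be done
None
```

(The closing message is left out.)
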